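# Park the index plunger and draw out the deburring shuttle

### The arm

A 6-joint arm with a two-finger parallel gripper is mounted at the origin on the work surface. World frame = base frame: x ahead of the robot, y to its left, z up, the work surface at z = 0. Lengths are in mm, angles in degrees, forces in N, time in s.
With the tool pointing down it reaches from about 350 to 850 mm from the base axis. Payload 8.1 kg.
Tool frame: the origin (TCP) lies at the very end of the fingers, on their centre line; the grasp point (between the pads) lies 19 mm behind it (ctrl.tcp_to_grasp is the distance from the TCP to the grasp point, in mm); z points along the fingers, y is the direction in which the jaws open and shut (so a half turn about z gives the same grasp; the last joint's range is limited). The gripper opens to 93 mm and grips with 3 to 60 N. Pads are 15 mm wide; open, the fingers measure 128 mm over their backs; the gripper's body (75 mm by 188 mm) begins 65 mm behind the grasp point.
Start: joints at [-71.872, 7.471, 85.268, -0, 87.261, -4.893], TCP at [234.665, -552.211, 218.635] pointing down, gripper open.
Joint ranges: [-169.43, 169.43], [-51.17, 129.36], [1.28, 143.12], [-76.62, 256.62], [0, 156.53], [-152.29, 152.29]. Speed limits (degrees/s): [136.94, 136.94, 159.86, 180, 180, 180].

### API

Orientations are given as [roll, pitch, yaw] about the fixed x, y, z axes, in that order (R = Rz(yaw) Ry(pitch) Rx(roll)).
In Python, from workcell import ctrl gives the robot as it stands.
- The arm moves only by the tool arm_command, never from a script. Its argument "commands" is a list of rows, each a list of 7 numbers: the shift along the tool's x, y, z as a fraction of full scale, then the turn, a rotation vector about the tool's x, y, z as a fraction of full scale, then the opening, from 0 (shut) to 1 (fully open). In form: [[dx, dy, dz, wx, wy, wz, claw], ...]. A call has 1 to 8 rows; each row is the pose to reach, as a shift and turn from the pose commanded when the call began, along the tool's axes at that moment, turning the shorter way round; what a row does not reach only later rows make up. Full scale, the value 1, is 15 cm for a shift and 360 degrees for a turn. A row lasts 1/12 s, in which the tool goes at most 41.7 mm and 7.16 degrees, less where a joint would pass 70% of its speed; a pose out of reach is approached as far as the arm can. A call with a number of a shift or a turn outside -1 to 1 is refused whole. A call with a gripper value outside its range is refused whole. The fingers move at their own pace and stop on an object; the grip force is fixed at half the most. Time passes only in rows, so rows that repeat a pose let the fingers close. It gives the time, the measured TCP pose, the force and the opening at its end, in the units of the state.
- ctrl.state(): the state, without advancing time (a new reading comes with each control period).
- ctrl.read_camera(name): name is "side" or "top"; returns a dict with "frame" (480x640x3 uint8, blue, green, red), "camera_matrix" (3x3 intrinsics, pixels), "k1" (the pictures are not rectified: a ray, as slopes to the right and down, at radius r is drawn at 1 + k1 r^2 times it, then the intrinsics apply), "T" (4x4, takes a point from camera to world coordinates). Camera axes: x right, y down, z forward; pixel columns grow to the right and rows downward; lengths in mm; the calibration is good to about 2 mm. A picture is of the moment at which its call begins. There is no depth.
- ctrl.close_job(): hands the job in, once; it reports no verdict.
Trained networks look in a picture, given as the dict that the camera call returned (one of the last four; its "shot" number tells which), for a name from the list of things; names that differ only in an ending like _2 or _b are one class to them, and where a whole thing is asked for, a point or a joint stands for the part that bears it (a point fixed in the world has none). Each returns a list of dicts, best first, with "conf" (0 to 1); they miss things now and then, are a little off and sometimes report something else, mostly with a low value. They report only what shows in the picture. A call takes as long as a camera call. They do not tell look-alikes from the thing itself.
- ctrl.search_frame(target, picture): "rect" ([centre column, centre row, width, height] in pixels, round what is visible of it).
- ctrl.spot_point(target, picture): "at" ([column, row] in pixels: a listed point, or the origin of a listed thing).
The state is a dict: "time_s": time; "joint_pos": joint angles; "qd": joint speeds; "joint_efforts": joint torques, N m; "ee_pos": TCP position; "eef_rot": TCP orientation; "wrist_force": force on the tool from outside, world axes, zero at the start; "ft_torque": the same for the moment, N m; "opening": finger opening in mm.
Only numpy, scipy, OpenCV 4.12 (cv2) and the standard library are available. Lean on these libraries where they do the work, as an engineer would, in place of code of your own. Each camera call takes 0.05 s, during which the arm holds its last target.

### The job

The finished remote cover is still locked under the guide plate of the deburring fixture. Draw the black knob of the spring plunger up and twist it clockwise until its guide pin settles in the rest notch, working by feel: do not strain the pin against its slot and do not let it snap down. With the plunger parked, draw the shuttle, which has a bent-steel pull, all the way out to its stop, keeping the cover in its nest and leaving the things lying around where they are, and let go.

Things in the scene. Friction and masses are not known exactly. Their poses are not given: they have to be found in the camera images.
- fixture: Deburring fixture on the counter: base plate 280 (x) x 240 (y) x 15 mm, two guide rails along x, and an aluminium guide plate (x -25 to 107, y -107 to 107 mm, its top 64 mm above the counter) on posts, with a window over the cover. Origin: centre of the base's underside. The shuttle slides out towards its -x; z is up.
- plunger: Spring plunger, upright on the guide plate at fixture x = 70, y = 0 mm. Its grip is a black ribbed knob, 34 mm diameter, 24 mm high; origin: the middle of this knob, 122 mm above the counter at home (down). It slides straight up; its axes stay with the fixture's, not the twist. Spring and weight press it down with 5 N at home, 0.2 N more per mm. At home its end locks the shuttle, 4.5 mm deep.
- sleeve_foot (a point): Foot of the plunger's steel sleeve, on its axis on the guide plate, 64 mm above the counter. Sleeve 28 mm diameter, its top 97 to 108 mm above the counter, a jam nut 35 mm wide at its foot. A guide pin on the knob's stem, 4 mm thick, stands in a wide window of the sleeve. On the clockwise side of the window is the rest notch, behind a rounded lip 3 mm higher than the notch's floor.
- pin_home (a point): Point on the plunger's axis 80 mm above the counter: the pin's height at home. The sleeve is screwed in by hand, differently each time: the pin clears the lip at 8.5 to 18.5 mm of lift and meets the window's top edge, a hard stop, 2 mm above that; parked in the notch it is 5.5 to 15.5 mm above home. Before the lip nothing holds it up. Above 20 N, slot or shuttle bruise the pin; above 0.2 m/s it has snapped.
- knob (a joint): Twist of the knob, rad: 0 at home, growing clockwise seen from above. The middle of the rest notch is at 0.74 to 1.30, depending on how the sleeve was screwed in; the lip's crest lies 0.34 before it, and a solid end wall stops the pin about 0.1 after it.
- shuttle (a joint): Travel of the shuttle out from under the guide plate, m: 0 where the plunger locks it, 0.080 at its front stop. It slides along the fixture's -x with about 3 N of drag.
- pull (a point): Middle of the bar of the shuttle's bent-steel pull: a round bar 10 mm thick and 68 mm long, along the fixture's y, 62 mm above the counter; at the start it lies at fixture x = -72 mm, 47 mm in front of the guide plate's edge. Below it the base plate's top is 15 mm above the counter and the stop blocks reach 33 mm.
- nest (a point): Centre of the floor of the white nest on the shuttle, 31 mm above the counter, where the cover's underside lies; the nest's walls are 7 mm high.
- cover: Matte black remote back cover, 44 (x) x 140 (y) x 10 mm, loose in the nest. Origin: centre of its underside.
- follower: White acetal cam follower, a disc 24 mm in diameter and 13 mm high, lying on the guide plate beside the plunger. Origin: centre of its underside. Leave it alone.
- caliper: Steel dial caliper, 235 mm long along its x, lying beside the fixture. Leave it alone.
- loupe: Brass-rimmed glass loupe 60 mm in diameter, with a short handle to its -x. Leave it alone.
- deburr_tool: Hand deburring tool, 145 mm long along its x. Leave it alone.
- brush: Small bench brush, 175 mm long along its x, 29 mm high. Leave it alone.
- gauge: Steel plug gauge, an upright cylinder 28 mm in diameter and 45 mm high. Origin: centre of its underside. Leave it alone.
Things that resemble listed ones, but are neither listed nor needed, are in the scene too. What is shaped like the cover but green or orange is not meant.

How it is judged (in metres and radians):
On the way, in this order (a step that is already met when the one before it is completed fails the run):
1. the plunger is parked: pin in the rest notch, knob let go (value of joint knob above 0.6 rad and z of plunger in the frame of fixture above 0.1265 m and contact force between the fingers and plunger below 0.1 N and linear speed of plunger below 0.01 m/s), for 0.3 s.
2. the shuttle is drawn out to its stop (value of joint shuttle above 0.077 m), for 0.2 s.
At the end, for the whole second after the job is handed in: The plunger is up in its rest notch (at least 4.5 mm above home, knob twisted beyond 0.6 rad, staying so by itself), the shuttle stands within 3 mm of its front stop, and the cover lies in its nest (within 6 mm of its place) (value of joint knob above 0.6 rad and z of plunger in the frame of fixture above 0.1265 m and value of joint shuttle above 0.077 m and distance between cover and nest below 0.006 m); the robot touches nothing.
It fails at once if the plunger's pin is strained with more than 20 N (against its slot, or by pulling on the locked shuttle) (contact force between plunger and fixture above 20 N).
It fails at once if the plunger snaps (moves faster than 0.2 m/s) (linear speed of plunger above 0.2 m/s).
It fails at once if a thing lying around is shifted by more than 15 mm (distance of any of follower, caliper, loupe, deburr_tool, brush, gauge from where it was at the start of the episode above 0.015 m).
It also fails if it takes over 64 s, if anything falls off the work surface, if the arm or the gripper's body presses on something with over 40 N, if the wrist force passes 120 N, or if a joint passes its speed limit or range.

## Working session

There is one attempt and no reset: what is moved stays moved. The work goes in short steps, Python scripts to look and compute and a tool call to move; the robot and the scene stay as the last step left them, time stands still between calls to the robot, and variables do not carry over. Pictures are saved under pics/ and viewed, and the job is handed in when it is done.

Besides the shell and the picture viewer there is one more tool, called after "Emit:" as name([rows], argument=value, ...), one row to a line, values as JSON. arm_command: Moves the arm, as the interface text tells. Shift numbers are shares of 15 cm and turn numbers shares of 360 degrees, none past 1 either way. Its arguments: {"type":"object","properties":{"commands":{"type":"array","items":{"type":"array","items":{"type":"number","minimum":-1,"maximum":1}}}},"required":["commands"]}

```bash
ls; mkdir -p pics; cat > h.py <<'E'
import numpy as np, cv2
from workcell import ctrl
def ray(p,uv):
    K=p["camera_matrix"];k=p["k1"]
    d=np.array([(uv[0]-K[0,2])/K[0,0],(uv[1]-K[1,2])/K[1,1]])
    s=d.copy()
    for _ in range(30): s=d/(1+k*(s@s))
    T=p["T"]; v=T[:3,:3]@np.array([s[0],s[1],1]); return T[:3,3],v
def atz(p,uv,z):
    o,v=ray(p,uv); return o+v*(z-o[2])/v[2]
def proj(p,X):
    T=p["T"];c=T[:3,:3].T@(np.array(X,float)-T[:3,3]);s=c[:2]/c[2];s=s*(1+p["k1"]*(s@s));K=p["camera_matrix"]
    return np.array([K[0,0]*s[0]+K[0,2],K[1,1]*s[1]+K[1,2]])
def tri(p,a,q,b):
    o1,v1=ray(p,a);o2,v2=ray(q,b)
    A=np.stack([v1,-v2],1);t=np.linalg.lstsq(A,o2-o1,rcond=None)[0]
    x=o1+t[0]*v1;y=o2+t[1]*v2
    return (x+y)/2,np.linalg.norm(x-y)
E
python3 - <<'E'
from h import *
import json
P={}
for n in("top","side"):
    p=ctrl.read_camera(n);P[n]=p;cv2.imwrite(f"pics/{n}0.png",p["frame"])
    print(n,p["T"][:3,3].round(),p["T"][:3,2].round(2),p["camera_matrix"][0,0],p["k1"])
    for t in("plunger","sleeve_foot","pin_home","pull","nest","fixture","cover","follower","gauge"):
        try:
            r=ctrl.spot_point(t,p); print(t,[(np.round(x["at"]).tolist(),round(x["conf"],2)) for x in r[:3]])
        except Exception as e: print(t,e)
print(ctrl.state())
E
```

```text
pics
top [ 410.    5. 1124.] [ 0.1  -0.01 -1.  ] 561.5102058157017 -0.012687718097888212
plunger [([243.0, 148.0], 0.62)]
sleeve_foot [([248.0, 156.0], 0.7)]
pin_home [([248.0, 151.0], 0.67)]
pull [([239.0, 230.0], 0.82), ([241.0, 147.0], 0.5)]
nest [([245.0, 148.0], 0.56)]
fixture [([244.0, 195.0], 0.66)]
cover [([307.0, 329.0], 0.95), ([391.0, 339.0], 0.72), ([245.0, 189.0], 0.69)]
follower [([201.0, 153.0], 0.45)]
gauge [([141.0, 153.0], 0.84)]
side [507. 580. 665.] [ 0.04 -0.7  -0.71] 456.16240127406473 -0.10577290778291233
plunger [([218.0, 274.0], 0.79)]
sleeve_foot [([223.0, 293.0], 0.83)]
pin_home [([226.0, 288.0], 0.98)]
pull [([303.0, 304.0], 0.98)]
nest [([296.0, 422.0], 0.35)]
fixture [([268.0, 320.0], 0.96)]
cover [([421.0, 217.0], 0.92), ([261.0, 314.0], 0.91), ([418.0, 378.0], 0.73)]
follower [([212.0, 335.0], 0.61)]
gauge [([189.0, 436.0], 0.6)]
{'time_s': 1.0, 'joint_pos': array([-7.18728697e+01,  7.47262913e+00,  8.52684202e+01,  6.77362171e-04,
        8.72628418e+01, -4.89205888e+00]), 'qd': array([ 0.01850459, -0.02288505,  0.00027235,  0.04250627, -0.03074462,
       -0.03618368]), 'joint_efforts': array([-6.59022703e-05, -5.59769976e+01, -4.92062867e+01,  7.67820887e-02,
        2.24277709e-02,  8.59839304e-06]), 'ee_pos': array([ 234.6538145 , -552.19710806,  218.61400664]), 'eef_rot': array([-1.79996181e+02, -1.00595131e-03,  2.30191567e+01]), 'wrist_force': array([ 1.01568848,  0.27506989, -0.29730453]), 'ft_torque': array([0.00674576, 0.04153474, 0.05007863]), 'opening': 92.9894982487069}
```

View pics/top0.png

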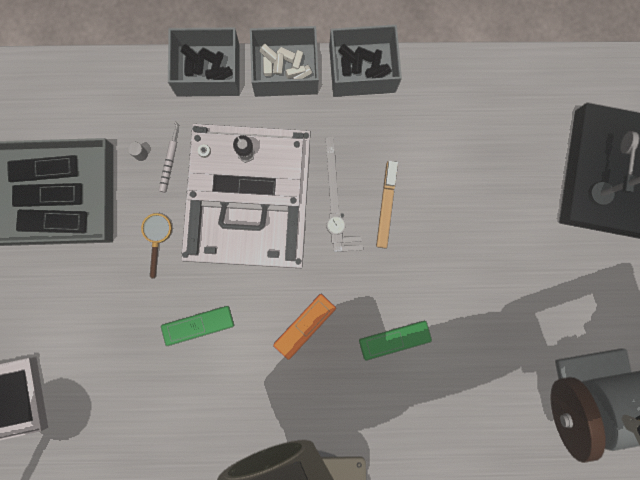

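View pics/side0.png

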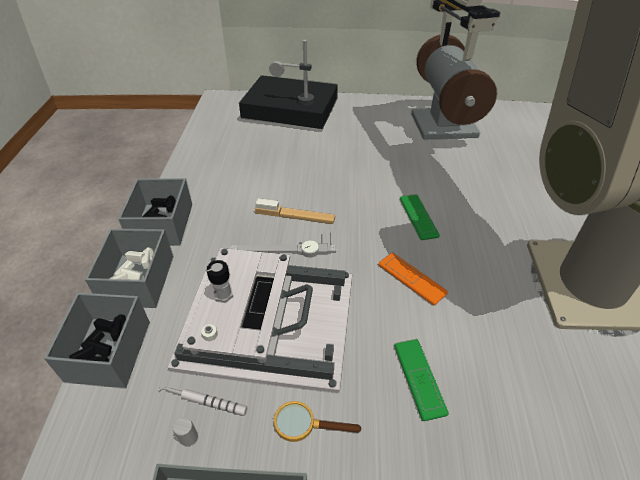

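```bash
python3 - <<'E'
from h import *
P={n:ctrl.read_camera(n) for n in("top","side")}
a=P["top"]["frame"][90:270,130:330]; b=P["side"]["frame"][230:380,140:340]
cv2.imwrite("pics/crop1.png",cv2.resize(a,None,fx=3.3,fy=3.3,interpolation=2))
cv2.imwrite("pics/crop2.png",cv2.resize(b,None,fx=4,fy=4,interpolation=2))
for t,A,B in(("plunger",(243,148),(218,274)),("foot",(248,156),(223,293)),("pinh",(248,151),(226,288)),("pull",(239,230),(303,304)),("fix",(244,195),(268,320)),("follower",(201,153),(212,335))):
    x,e=tri(P["top"],A,P["side"],B);print(t,x.round(1),e.round(1))
E
```

```text
plunger [693.7 115.  116.7] 2.5
foot [693.7 111.2  63.3] 4.3
pinh [693.4 109.5  76.4] 8.5
pull [553.3 127.8  65.6] 11.3
fix [623.5 124.3  11.4] 3.7
follower [695.  200.   71.3] 2.2
```

View pics/crop1.png

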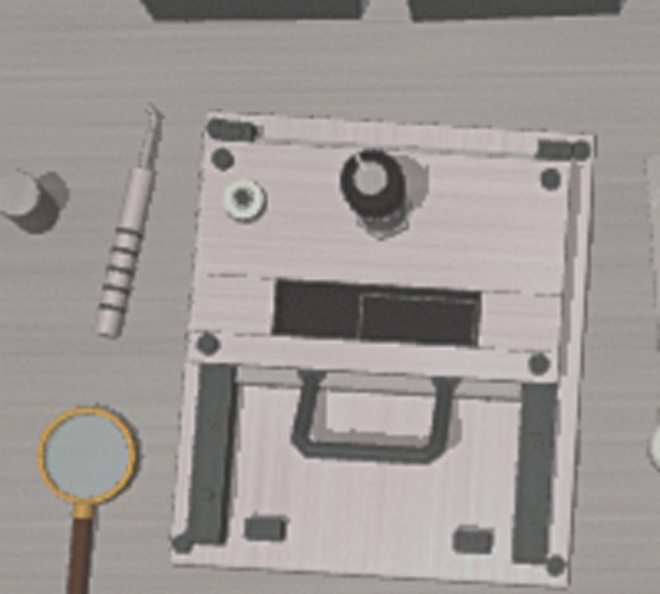

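View pics/crop2.png

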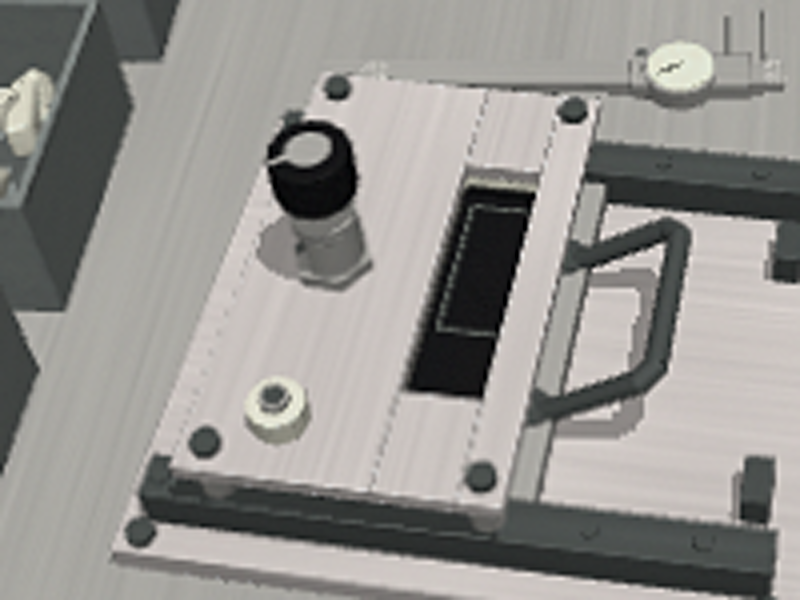

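```bash
python3 - <<'E'
from h import *
from scipy.optimize import least_squares
P={n:ctrl.read_camera(n) for n in("top","side")}
t=lambda u,v:(u/3.3+130,v/3.3+90)
s=lambda u,v:(u/4+140,v/4+230)
obs=[("top",t(597,135),(140,-120,15)),("top",t(172,563),(-140,120,15)),("top",t(568,587),(-140,-120,15)),
("top",t(371,180),(70,0,134)),("side",s(308,149),(70,0,134)),
("top",t(371,453),(-72,0,62)),("side",s(668,300),(-72,0,62)),
("top",t(190,358),(-25,107,64)),("top",t(556,382),(-25,-107,64)),
("side",s(600,98),(-25,-107,64)),("side",s(505,508),(-25,107,64)),("side",s(112,552),(140,120,15))]
def f(q):
    c,d=np.cos(q[2]),np.sin(q[2]);R=np.array([[c,-d,0],[d,c,0],[0,0,1]]);r=[]
    for n,uv,X in obs:
        # per-cam pixel offset for miscalibration omitted
        r+=list(proj(P[n],R@np.array(X,float)+[q[0],q[1],0])-uv)
    return np.array(r)
o=least_squares(f,[623,124,-.05],loss="soft_l1")
print(o.x,np.degrees(o.x[2]));
for (n,uv,X),r in zip(obs,f(o.x).reshape(-1,2)): print(n,X,r.round(1))
c,d=np.cos(o.x[2]),np.sin(o.x[2])
for X in((70,0),(-72,0),(-152,0)): print(X,o.x[0]+c*X[0]-d*X[1],o.x[1]+d*X[0]+c*X[1])
E
```

```text
[ 6.24439446e+02  1.19209239e+02 -6.59734312e-02] -3.779999170611976
top (140, -120, 15) [-0.9 -0.5]
top (-140, 120, 15) [-1.   0.9]
top (-140, -120, 15) [0.3 0.2]
top (70, 0, 134) [-0.3 -0.2]
side (70, 0, 134) [-0.2 -0.5]
top (-72, 0, 62) [-1.1  0.3]
side (-72, 0, 62) [ 0.1 -1. ]
top (-25, 107, 64) [-0.6  1.6]
top (-25, -107, 64) [0.3 0.4]
side (-25, -107, 64) [-0.1 -0.6]
side (-25, 107, 64) [-0.3 -0.5]
side (140, 120, 15) [-1.2 -1.2]
(70, 0) 694.2871640304429 114.59444822102515
(-72, 0) 552.5960790079744 123.95588107906416
(-152, 0) 472.7701156150343 129.2299277596495
```

```bash
python3 - <<'E'
from h import *
P={n:ctrl.read_camera(n) for n in("top","side")}
for n,uv in(("side",(448,130)),("side",(420,135)),("side",(480,130)),("side",(497,88)),("side",(240,115)),("side",(325,125)),("top",(560,222)),("top",(580,105)),("top",(560,370))):
    print(n,uv,atz(P[n],uv,0).round(), atz(P[n],uv,150).round())
# TCP path
for z in(218,):
  for a in np.linspace(0,1,6):
    X=np.array([234.7,-552.2,z])*(1-a)+np.array([694.3,114.6,z])*a
    print(X.round(),proj(P["side"],X).round(),proj(P["top"],X).round())
E
```

```text
side (448, 130) [ 213. -545.    0.] [ 279. -291.  150.]
side (420, 135) [ 295. -511.    0.] [ 343. -265.  150.]
side (480, 130) [ 121. -553.    0.] [ 208. -298.  150.]
side (497, 88) [  10. -824.    0.] [ 122. -507.  150.]
side (240, 115) [ 804. -588.    0.] [ 737. -325.  150.]
side (325, 125) [ 556. -545.    0.] [ 545. -291.  150.]
top (560, 222) [ 565. -516.    0.] [ 545. -447.  150.]
top (580, 105) [ 811. -573.    0.] [ 757. -496.  150.]
top (560, 370) [ 269. -500.    0.] [ 288. -433.  150.]
[ 235. -552.  218.] [455.  52.] [655. 408.]
[ 327. -419.  218.] [424.  73.] [569. 351.]
[ 419. -285.  218.] [387. 100.] [484. 294.]
[ 510. -152.  218.] [340. 132.] [401. 239.]
[602. -19. 218.] [282. 174.] [318. 184.]
[694. 115. 218.] [208. 228.] [236. 130.]
```

Emit:
arm_command([
  [0,0,-0.25,0,0,0,1],
  [0,0,-0.5,0,0,0,1],
  [0.25,-0.16,-0.6,0,0,0,1],
  [0.5,-0.32,-0.6,0,0,0,1],
  [0.76,-0.482,-0.6,0,0,0,1],
])

```text
time_s: 1.72
ee_pos: [304.9, -451.0, 310.7]
eef_rot: [179.8, -0.0, 22.9]
wrist_force: [1.2, 0.4, -0.0]
opening: 92.9
```

Emit:
arm_command([
  [0.21,-0.133,0,0,0,0,1],
  [0.42,-0.267,0,0,0,0,1],
  [0.63,-0.4,0,0,0,0,1],
  [0.84,-0.533,0,0,0,0,1],
])

```text
time_s: 2.05
ee_pos: [389.7, -326.6, 308.8]
eef_rot: [180.0, -0.0, 23.0]
wrist_force: [1.4, 0.9, 0.3]
opening: 92.8
```

Emit:
arm_command([
  [0.21,-0.133,0,0,0,0,1],
  [0.42,-0.267,0,0,0,0,1],
  [0.63,-0.4,0,0,0,0,1],
  [0.84,-0.533,0,0,0,0,1],
])

```text
time_s: 2.38
ee_pos: [474.4, -203.7, 308.8]
eef_rot: [180.0, -0.0, 23.0]
wrist_force: [0.5, -0.4, -0.6]
opening: 92.9
```

Emit:
arm_command([
  [0.21,-0.133,0,0,0,0,1],
  [0.42,-0.267,0,0,0,0,1],
  [0.63,-0.4,0,0,0,0,1],
  [0.84,-0.533,0,0,0,0,1],
])

```text
time_s: 2.72
ee_pos: [559.2, -80.7, 308.8]
eef_rot: [180.0, -0.0, 23.0]
wrist_force: [0.8, -0.9, 0.7]
opening: 92.5
```

Emit:
arm_command([
  [0.21,-0.133,0,0,0,0,1],
  [0.42,-0.267,0,0,0,0,1],
  [0.64,-0.406,0,0,0,0,1],
])

```text
time_s: 2.97
ee_pos: [623.7, 12.7, 308.7]
eef_rot: [180.0, -0.0, 23.0]
wrist_force: [-0.4, -0.0, 0.3]
opening: 92.9
```

Emit:
arm_command([
  [0.21,-0.133,0,0,0,-0.019,1],
  [0.42,-0.267,0,0,0,-0.038,1],
  [0.638,-0.406,0,0,0,-0.057,1],
  [0.638,-0.406,0.15,0,0,-0.076,1],
  [0.638,-0.406,0.3,0,0,-0.095,1],
  [0.638,-0.406,0.5,0,0,-0.114,1],
  [0.638,-0.406,0.7,0,0,-0.133,1],
  [0.638,-0.406,0.8,0,0,-0.152,1],
])

```text
time_s: 3.63
ee_pos: [685.3, 104.6, 183.5]
eef_rot: [-179.7, 0.1, 78.1]
wrist_force: [-0.5, -0.6, -0.8]
opening: 92.8
```

Emit:
arm_command([
  [0,0,0,0,0,-0.0191,1],
  [0,0,0,0,0,-0.0236,1],
  [0,0,0,0,0,-0.0236,1],
  [0,0,0,0,0,-0.0236,1],
])

```text
time_s: 3.97
ee_pos: [687.3, 104.6, 188.7]
eef_rot: [180.0, -0.0, 86.1]
wrist_force: [1.7, -0.4, -1.2]
opening: 92.9
```

```bash
python3 - <<'E'
from h import *
s=ctrl.state();print(s["ee_pos"],s["eef_rot"],s["wrist_force"],s["ft_torque"],s["joint_pos"].round(1))
P={n:ctrl.read_camera(n) for n in("top","side")}
a=P["top"]["frame"][70:270,130:350]; b=P["side"]["frame"][130:380,100:340]
cv2.imwrite("pics/c3.png",np.hstack([cv2.resize(a,(480,500)),cv2.resize(b,(320,500))]))
cv2.imwrite("pics/c4.png",cv2.resize(b,None,fx=2.3,fy=2.3))
E
```

```text
[687.31560971 104.58029786 188.65196008] [ 1.79992331e+02 -2.41023370e-03  8.61451496e+01] [ 1.65065855 -0.39853036 -1.23443926] [-0.00194598 -0.05318409  0.02730352] [ 4.4 23.  70.2  0.  86.9  8.3]
```

View pics/c4.png

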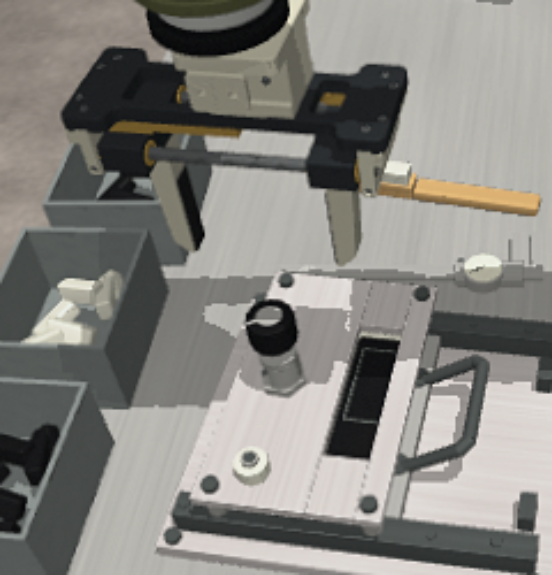

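Emit:
arm_command([
  [0.0697,0.042,0,0,0,0,1],
  [0.0697,0.042,0.15,0,0,0,1],
  [0.0697,0.042,0.3,0,0,0,1],
  [0.0697,0.042,0.45,0,0,0,1],
  [0.0697,0.042,0.55,0,0,0,1],
  [0.0697,0.042,0.555,0,0,0,1],
  [0.0697,0.042,0.555,0,0,0,1],
  [0.0697,0.042,0.555,0,0,0,1],
])

```text
time_s: 4.73
ee_pos: [695.1, 114.6, 107.0]
eef_rot: [179.9, -0.0, 86.2]
wrist_force: [-0.2, -0.3, 0.6]
opening: 92.9
```

```bash
python3 - <<'E'
from h import *
s=ctrl.state();print(s["ee_pos"],s["eef_rot"],s["wrist_force"],s["ft_torque"])
P={n:ctrl.read_camera(n) for n in("top","side")}
a=P["top"]["frame"][70:270,130:350]; b=P["side"]["frame"][180:360,140:320]
cv2.imwrite("pics/c5.png",cv2.resize(b,None,fx=3.3,fy=3.3,interpolation=2))
E
```

```text
[695.06340797 114.62891293 106.98783761] [ 1.79889775e+02 -1.93746481e-02  8.62189811e+01] [-0.19684679 -0.27265705  0.63433319] [-0.00610141 -0.09891646 -0.00655541]
```

View pics/c5.png

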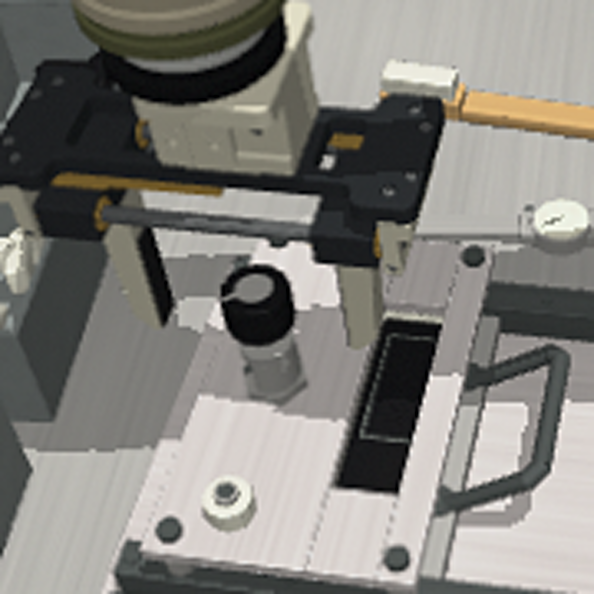

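Emit:
arm_command([
  [0,0,0.01,0,0,0,0.6],
  [0,0,0.01,0,0,0,0.42],
  [0,0,0.01,0,0,0,0.4],
  [0,0,0.01,0,0,0,0.39],
  [0,0,0.01,0,0,0,0.39],
  [0,0,0.01,0,0,0,0.39],
  [0,0,0.01,0,0,0,0.39],
])

```text
time_s: 5.42
ee_pos: [694.2, 114.6, 103.8]
eef_rot: [-180.0, 0.0, 86.2]
wrist_force: [0.3, 0.4, 0.5]
opening: 50.6
```

```bash
cat > st.py <<'E'
from h import *
s=ctrl.state();print(s["time_s"],s["ee_pos"].round(2),s["eef_rot"].round(2),"F",s["wrist_force"].round(2),"M",s["ft_torque"].round(3),round(s["opening"],2),s["joint_pos"].round(1)[[0,5]])
E
python3 st.py
```

```text
5.4167 [694.18 114.57 103.83] [-180.      0.     86.24] F [0.25 0.36 0.5 ] M [ 0.011 -0.031 -0.009] 50.55 [5.2 9. ]
```

Emit:
arm_command([
  [0,0,0,0,0,0,0.39],
  [0,0,0,0,0,0,0.38],
  [0,0,0,0,0,0,0.37],
  [0,0,0,0,0,0,0.36],
])

```text
time_s: 5.75
ee_pos: [694.5, 114.5, 103.8]
eef_rot: [180.0, -0.0, 86.2]
wrist_force: [3.0, 0.4, -1.5]
opening: 33.7
```

```bash
python3 st.py
```

```text
5.75 [694.52 114.54 103.84] [179.96  -0.    86.23] F [ 3.02  0.41 -1.53] M [-0.064 -0.546  0.006] 33.65 [5.2 9. ]
```

Emit:
arm_command([
  [0,0,0,0,0,0,0.2],
  [0,0,0,0,0,0,0.1],
  [0,0,0,0,0,0,0.0],
  [0,0,0,0,0,0,0.0],
])

```text
time_s: 6.08
ee_pos: [694.6, 114.5, 103.9]
eef_rot: [180.0, -0.0, 86.2]
wrist_force: [5.8, -0.1, -1.6]
opening: 33.3
```

```bash
python3 st.py
```

```text
6.0833 [694.58 114.51 103.86] [179.95  -0.    86.23] F [ 5.81 -0.13 -1.61] M [ 0.02  -0.887  0.077] 33.3 [5.2 9. ]
```

Emit:
arm_command([
  [0,0.0035,0,0,0,0,0.0],
  [0,0.0035,0,0,0,0,0.0],
  [0,0.0035,0,0,0,0,0.0],
])

```text
time_s: 6.33
ee_pos: [694.6, 114.5, 103.8]
eef_rot: [-180.0, 0.0, 86.2]
wrist_force: [1.4, -0.3, -0.6]
opening: 33.4
```

```bash
python3 st.py
```

```text
6.3333 [694.61 114.55 103.81] [-179.98    0.     86.24] F [ 1.43 -0.33 -0.6 ] M [-0.077 -0.407  0.011] 33.43 [5.2 9. ]
```

Emit:
arm_command([
  [0,0,-0.005,0,0,0,0.0],
  [0,0,-0.01,0,0,0,0.0],
  [0,0,-0.015,0,0,0,0.0],
  [0,0,-0.02,0,0,0,0.0],
  [0,0,-0.02,0,0,0,0.0],
  [0,0,-0.02,0,0,0,0.0],
])

```text
time_s: 6.83
ee_pos: [694.6, 114.5, 106.6]
eef_rot: [-180.0, 0.0, 86.2]
wrist_force: [4.5, 0.2, -6.0]
opening: 33.7
```

```bash
python3 st.py
```

```text
6.8333 [694.6  114.55 106.62] [-179.98    0.     86.24] F [ 4.52  0.22 -6.02] M [-0.056 -0.781  0.037] 33.68 [5.2 9. ]
```

Emit:
arm_command([
  [0,0.002,-0.006,0,0,0,0.0],
  [0,0.002,-0.012,0,0,0,0.0],
  [0,0.002,-0.018,0,0,0,0.0],
  [0,0.002,-0.024,0,0,0,0.0],
  [0,0.002,-0.03,0,0,0,0.0],
  [0,0.002,-0.03,0,0,0,0.0],
  [0,0.002,-0.03,0,0,0,0.0],
])

```text
time_s: 7.42
ee_pos: [694.6, 114.5, 111.1]
eef_rot: [-180.0, 0.0, 86.2]
wrist_force: [0.8, 0.3, -5.7]
opening: 33.9
```

```bash
python3 st.py;  python3 - <<'E'
from h import *
b=ctrl.read_camera("side")["frame"][220:320,170:290]
cv2.imwrite("pics/c6.png",cv2.resize(b,None,fx=6,fy=6,interpolation=2))
E
```

```text
7.4167 [694.63 114.54 111.1 ] [-1.7995e+02  1.0000e-02  8.6240e+01] F [ 0.78  0.3  -5.66] M [-0.01  -0.17  -0.021] 33.89 [5.2 9. ]
```

View pics/c6.png

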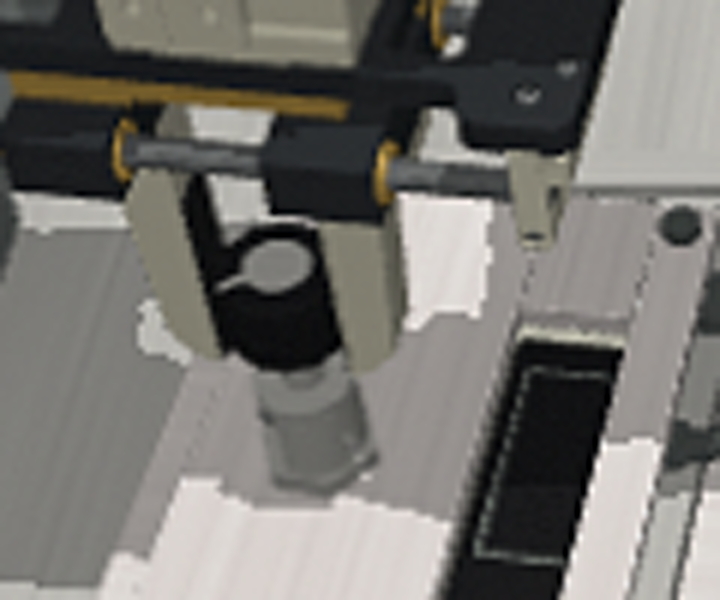

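Emit:
arm_command([
  [0,0,-0.006,0,0,0,0.0],
  [0,0,-0.012,0,0,0,0.0],
  [0,0,-0.016,0,0,0,0.0],
  [0,0,-0.016,0,0,0,0.0],
])

```text
time_s: 7.8
ee_pos: [694.6, 114.6, 113.7]
eef_rot: [-180.0, 0.0, 86.2]
wrist_force: [-0.9, 0.0, -7.4]
opening: 33.5
```

```bash
python3 st.py
```

```text
7.8 [694.65 114.56 113.65] [-179.95    0.     86.24] F [-0.94  0.02 -7.43] M [0.025 0.092 0.007] 33.49 [5.2 9. ]
```

Emit:
arm_command([
  [0,0,-0.003,0,0,0,0.0],
  [0,0,-0.005,0,0,0,0.0],
  [0,0,-0.005,0,0,0,0.0],
])

```text
time_s: 8.05
ee_pos: [694.7, 114.5, 114.3]
eef_rot: [-180.0, 0.0, 86.2]
wrist_force: [-1.4, 0.5, -7.2]
opening: 33.7
```

```bash
python3 st.py
```

```text
8.05 [694.66 114.52 114.3 ] [-1.7995e+02  1.0000e-02  8.6240e+01] F [-1.39  0.53 -7.22] M [0.043 0.163 0.024] 33.66 [5.2 9. ]
```

```bash
python3 - <<'E'
from h import *
p=ctrl.read_camera("side");f=p["frame"]
x0,y0=185,240;w,h=60,75;k=8
b=cv2.resize(f[y0:y0+h,x0:x0+w],None,fx=k,fy=k,interpolation=cv2.INTER_CUBIC)
raw=b.copy()
def ell(z,r,col):
    pts=np.array([(proj(p,(694.6+r*np.cos(a),114.6+r*np.sin(a),z))-[x0-.5,y0-.5])*k for a in np.linspace(0,2*np.pi,60)]).astype(int)
    cv2.polylines(b,[pts],True,col,1)
ell(97,14,(0,0,255));ell(108,14,(0,255,0));ell(120.5,17,(255,0,0));ell(64,17.5,(0,255,255))
o=np.hstack([raw,b])[:,:]
print(o.shape);cv2.imwrite("pics/c7.png",cv2.resize(o,None,fx=.8,fy=.8))
E
```

```text
(600, 960, 3)
```

View pics/c7.png

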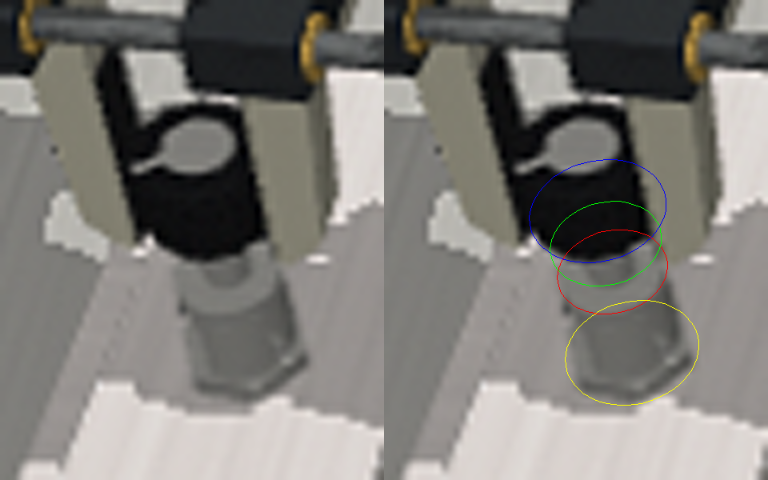

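Emit:
arm_command([
  [0,0,-0.001,0,0,0,0.0],
  [0,0,-0.002,0,0,0,0.0],
  [0,0,-0.002,0,0,0,0.0],
  [0,0,-0.002,0,0,0,0.0],
])

```text
time_s: 8.43
ee_pos: [694.7, 114.5, 114.6]
eef_rot: [-180.0, 0.0, 86.2]
wrist_force: [-3.3, 1.1, -6.4]
opening: 33.7
```

```bash
python3 st.py
```

```text
8.4333 [694.69 114.53 114.57] [-179.96    0.     86.24] F [-3.31  1.14 -6.41] M [-0.014  0.522  0.01 ] 33.65 [5.2 9. ]
```

Emit:
arm_command([
  [0,-0.001,-0.001,0,0,0,0.0],
  [0,-0.0015,-0.002,0,0,0,0.0],
  [0,-0.0015,-0.002,0,0,0,0.0],
  [0,-0.0015,-0.002,0,0,0,0.0],
])

```text
time_s: 8.77
ee_pos: [694.7, 114.5, 114.8]
eef_rot: [-180.0, 0.0, 86.2]
wrist_force: [-1.0, 0.5, -8.8]
opening: 33.7
```

```bash
python3 st.py
```

```text
8.7667 [694.66 114.54 114.8 ] [-179.98    0.     86.24] F [-1.    0.48 -8.85] M [0.078 0.281 0.079] 33.73 [5.2 9. ]
```

Emit:
arm_command([
  [0,0,-0.001,0,0,0,0.0],
  [0,0,-0.0015,0,0,0,0.0],
  [0,0,-0.0015,0,0,0,0.0],
])

```text
time_s: 9.02
ee_pos: [694.7, 114.5, 114.9]
eef_rot: [-180.0, 0.0, 86.2]
wrist_force: [-2.3, 0.6, -11.3]
opening: 33.4
```

```bash
python3 st.py
```

```text
9.0167 [694.66 114.54 114.93] [-179.98    0.     86.24] F [ -2.28   0.58 -11.29] M [ 0.062  0.133 -0.02 ] 33.39 [5.2 9. ]
```

Emit:
arm_command([
  [0,0,0.004,0,0,0,0.0],
  [0,0,0.0073,0,0,0,0.0],
  [0,0,0.0073,0,0,0.01,0.0],
  [0,0,0.0073,0,0,0.02,0.0],
  [0,0,0.0073,0,0,0.03,0.0],
  [0,0,0.0073,0,0,0.04,0.0],
  [0,0,0.0073,0,0,0.04,0.0],
])

```text
time_s: 9.6
ee_pos: [694.7, 114.5, 114.6]
eef_rot: [-180.0, 0.0, 71.7]
wrist_force: [-3.8, 0.5, -7.3]
opening: 33.7
```

```bash
python3 st.py
```

```text
9.6 [694.73 114.54 114.57] [-180.      0.     71.67] F [-3.77  0.49 -7.28] M [ 0.025  0.66  -0.023] 33.69 [ 5.2 23.5]
```

Emit:
arm_command([
  [0,-0.0015,0.002,0,0,0,0.0],
  [-0.0006,-0.002,0.004,0,0,0.01,0.0],
  [-0.0006,-0.002,0.004,0,0,0.02,0.0],
  [-0.0006,-0.002,0.004,0,0,0.03,0.0],
  [-0.0006,-0.002,0.004,0,0,0.04,0.0],
  [-0.0006,-0.002,0.004,0,0,0.05,0.0],
  [-0.0006,-0.002,0.004,0,0,0.06,0.0],
  [-0.0006,-0.002,0.004,0,0,0.06,0.0],
])

```text
time_s: 10.27
ee_pos: [694.7, 114.5, 113.9]
eef_rot: [180.0, -0.0, 50.2]
wrist_force: [-3.2, 0.0, -6.3]
opening: 32.9
```

```bash
python3 st.py
```

```text
10.2667 [694.73 114.51 113.92] [ 1.7997e+02 -2.0000e-02  5.0190e+01] F [-3.18  0.02 -6.3 ] M [0.013 0.479 0.007] 32.9 [ 5.2 45. ]
```

Emit:
arm_command([
  [0,0,0,0,0,0.01,0.0],
  [0,0,0,0,0,0.02,0.0],
  [0,0,0,0,0,0.028,0.0],
  [0,0,0,0,0,0.028,0.0],
])

```text
time_s: 10.6
ee_pos: [694.7, 114.5, 113.9]
eef_rot: [180.0, -0.0, 40.2]
wrist_force: [-2.3, 0.2, -6.5]
opening: 33.8
```

```bash
python3 st.py; python3 - <<'E'
from h import *
p=ctrl.read_camera("side");f=p["frame"]
b=cv2.resize(f[230:315,180:255],None,fx=7,fy=7,interpolation=cv2.INTER_CUBIC)
cv2.imwrite("pics/c8.png",b)
E
```

```text
10.6 [694.7  114.5  113.85] [ 1.7998e+02 -2.0000e-02  4.0220e+01] F [-2.33  0.2  -6.51] M [-0.028  0.412 -0.023] 33.78 [ 5.2 55. ]
```

View pics/c8.png

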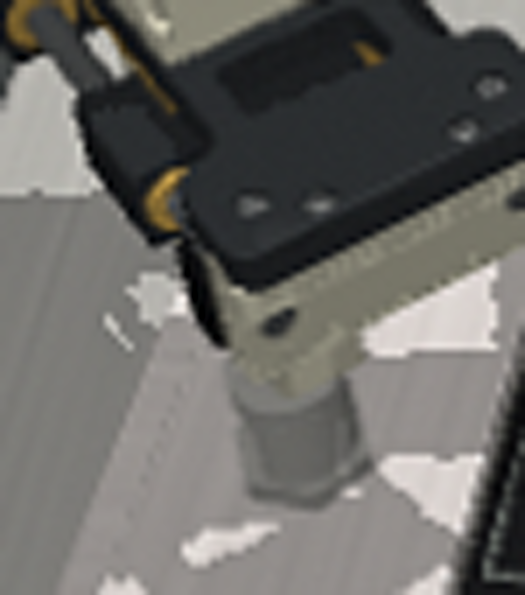

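Emit:
arm_command([
  [0,0,0.005,0,0,0,0.0],
  [0,0,0.01,0,0,0,0.0],
  [0,0,0.01,0,0,0,0.0],
])

```text
time_s: 10.9
ee_pos: [694.7, 114.5, 112.1]
eef_rot: [180.0, -0.0, 40.3]
wrist_force: [-1.9, 0.1, -6.5]
opening: 33.5
```

```bash
python3 st.py
```

```text
10.9 [694.67 114.52 112.08] [ 1.7998e+02 -2.0000e-02  4.0250e+01] F [-1.9   0.07 -6.49] M [ 0.013  0.316 -0.033] 33.5 [ 5.2 54.9]
```

Emit:
arm_command([
  [0,0,0.003,0,0,0,0.0],
  [0,0,0.005,0,0,0,0.0],
  [0,0,0.005,0,0,0,0.0],
])

```text
time_s: 11.15
ee_pos: [694.7, 114.5, 111.8]
eef_rot: [180.0, -0.0, 40.2]
wrist_force: [-2.0, -0.5, -5.1]
opening: 33.5
```

```bash
python3 st.py
```

```text
11.15 [694.74 114.5  111.76] [ 1.7997e+02 -3.0000e-02  4.0180e+01] F [-2.03 -0.51 -5.09] M [-0.036  0.406  0.013] 33.51 [ 5.2 55. ]
```

Emit:
arm_command([
  [0,0,0.002,0,0,0,0.0],
  [0,0,0.003,0,0,0,0.0],
  [0,0,0.003,0,0,0,0.0],
  [0,0,0.003,0,0,0,0.0],
])

```text
time_s: 11.48
ee_pos: [694.7, 114.5, 111.3]
eef_rot: [180.0, -0.0, 40.2]
wrist_force: [-4.0, -0.7, -2.3]
opening: 33.5
```

```bash
python3 st.py
```

```text
11.4833 [694.72 114.53 111.35] [ 1.7998e+02 -3.0000e-02  4.0160e+01] F [-4.   -0.71 -2.27] M [-0.082  0.462  0.065] 33.52 [ 5.2 55. ]
```

Emit:
arm_command([
  [0,0,-0.007,0,0,0,0.0],
  [0,0,-0.0135,0,0,0,0.0],
  [0,0,-0.0135,0,0,0.01,0.0],
  [0,0,-0.0135,0,0,0.02,0.0],
  [0,0,-0.0135,0,0,0.032,0.0],
  [0,0,-0.0135,0,0,0.032,0.0],
])

```text
time_s: 11.98
ee_pos: [694.6, 114.5, 112.6]
eef_rot: [180.0, -0.0, 28.4]
wrist_force: [0.3, 0.6, -7.0]
opening: 33.4
```

```bash
python3 st.py
```

```text
11.9833 [694.64 114.52 112.65] [ 1.800e+02 -1.000e-02  2.843e+01] F [ 0.34  0.57 -7.02] M [-0.037 -0.111 -0.041] 33.36 [ 5.2 66.8]
```

Emit:
arm_command([
  [0,0,0.003,0,0,0,0.0],
  [0,0,0.005,0,0,0,0.0],
  [0,0,0.005,0,0,0,0.0],
])

```text
time_s: 12.23
ee_pos: [694.6, 114.5, 112.1]
eef_rot: [180.0, -0.0, 28.7]
wrist_force: [1.4, -0.7, -6.8]
opening: 33.8
```

```bash
python3 st.py
```

```text
12.2333 [694.62 114.49 112.05] [ 1.7999e+02 -1.0000e-02  2.8730e+01] F [ 1.42 -0.68 -6.79] M [-0.003 -0.165  0.033] 33.77 [ 5.2 66.5]
```

Emit:
arm_command([
  [0,0,0.003,0,0,0,0.0],
  [0,0,0.005,0,0,0,0.0],
  [0,0,0.005,0,0,0,0.0],
  [0,0,0.005,0,0,0,0.0],
])

```text
time_s: 12.57
ee_pos: [694.7, 114.5, 111.6]
eef_rot: [180.0, -0.0, 28.7]
wrist_force: [2.0, -0.7, -7.1]
opening: 33.6
```

```bash
python3 st.py
```

```text
12.5667 [694.65 114.53 111.56] [ 1.7999e+02 -2.0000e-02  2.8650e+01] F [ 2.03 -0.65 -7.12] M [-0.024 -0.279  0.007] 33.58 [ 5.2 66.5]
```

Emit:
arm_command([
  [0,0,0.003,0,0,0,0.0],
  [0,0,0.005,0,0,0,0.0],
  [0,0,0.005,0,0,0,0.0],
  [0,0,0.005,0,0,0,0.0],
])

```text
time_s: 12.9
ee_pos: [694.6, 114.5, 110.8]
eef_rot: [180.0, -0.0, 28.6]
wrist_force: [1.3, -0.1, -7.0]
opening: 33.4
```

```bash
python3 st.py
```

```text
12.9 [694.63 114.54 110.76] [ 1.7999e+02 -2.0000e-02  2.8640e+01] F [ 1.27 -0.14 -7.  ] M [-0.043 -0.342  0.004] 33.39 [ 5.2 66.6]
```

Emit:
arm_command([
  [0,0,0.003,0,0,0,0.0],
  [0,0,0.004,0,0,0,0.0],
  [0,0,0.004,0,0,0,0.0],
  [0,0,0.004,0,0,0,0.0],
])

```text
time_s: 13.23
ee_pos: [694.6, 114.5, 110.2]
eef_rot: [180.0, -0.0, 28.6]
wrist_force: [2.8, 0.0, -6.3]
opening: 33.0
```

```bash
python3 st.py
```

```text
13.2333 [694.62 114.53 110.18] [ 1.7999e+02 -2.0000e-02  2.8640e+01] F [ 2.79  0.   -6.33] M [-0.061 -0.441  0.016] 33.03 [ 5.2 66.6]
```

Emit:
arm_command([
  [0,0,0.002,0,0,0,0.0],
  [0,0,0.003,0,0,0,0.0],
  [0,0,0.003,0,0,0,0.0],
  [0,0,0.003,0,0,0,0.0],
])

```text
time_s: 13.57
ee_pos: [694.6, 114.5, 109.7]
eef_rot: [180.0, -0.0, 28.6]
wrist_force: [4.2, 0.2, -6.3]
opening: 33.1
```

```bash
python3 st.py
```

```text
13.5667 [694.6  114.51 109.69] [ 1.7999e+02 -1.0000e-02  2.8640e+01] F [ 4.22  0.17 -6.26] M [-0.089 -0.594 -0.032] 33.11 [ 5.2 66.6]
```

Emit:
arm_command([
  [0.0018,0.001,0.002,0,0,0,0.0],
  [0.0018,0.001,0.003,0,0,0,0.0],
  [0.0018,0.001,0.003,0,0,0,0.0],
  [0.0018,0.001,0.003,0,0,0,0.0],
])

```text
time_s: 13.9
ee_pos: [694.7, 114.5, 109.2]
eef_rot: [-180.0, 0.0, 28.6]
wrist_force: [1.0, -1.3, -4.9]
opening: 33.7
```

```bash
python3 st.py
```

```text
13.9 [694.65 114.5  109.25] [-1.7999e+02  2.0000e-02  2.8640e+01] F [ 1.05 -1.26 -4.94] M [-0.135 -0.115  0.048] 33.71 [ 5.2 66.6]
```

Emit:
arm_command([
  [0,0,0.001,0,0,0,0.0],
  [0,0,0.002,0,0,0,0.0],
  [0,0,0.002,0,0,0,0.0],
  [0,0,0.002,0,0,0,0.0],
])

```text
time_s: 14.23
ee_pos: [694.7, 114.5, 109.0]
eef_rot: [-180.0, 0.0, 28.6]
wrist_force: [-1.5, -0.8, -2.4]
opening: 33.6
```

```bash
python3 st.py
```

```text
14.2333 [694.69 114.5  109.05] [-1.800e+02  1.000e-02  2.863e+01] F [-1.53 -0.84 -2.43] M [-0.193  0.17  -0.004] 33.56 [ 5.2 66.6]
```

Emit:
arm_command([
  [0,0,0.001,0,0,0,0.0],
  [0,0,0.002,0,0,0,0.0],
  [0,0,0.002,0,0,0,0.0],
  [0,0,0.002,0,0,0,0.0],
])

```text
time_s: 14.57
ee_pos: [694.7, 114.5, 108.8]
eef_rot: [-180.0, 0.0, 28.6]
wrist_force: [-3.0, -1.5, 0.1]
opening: 33.6
```

```bash
python3 st.py
```

```text
14.5667 [694.7  114.55 108.84] [-1.800e+02  1.000e-02  2.864e+01] F [-2.98 -1.5   0.13] M [-0.203  0.494  0.031] 33.62 [ 5.2 66.6]
```

Unloaded onto the notch floor. Release and check.

Emit:
arm_command([
  [0,0,0,0,0,0,0.38],
  [0,0,0,0,0,0,0.42],
  [0,0,0,0,0,0,0.5],
  [0,0,0,0,0,0,0.7],
  [0,0,0,0,0,0,1.0],
  [0,0,0,0,0,0,1.0],
  [0,0,0,0,0,0,1.0],
  [0,0,0,0,0,0,1.0],
])

```text
time_s: 15.23
ee_pos: [694.8, 114.6, 108.6]
eef_rot: [-180.0, -0.0, 28.6]
wrist_force: [-0.2, 0.3, 0.3]
opening: 74.3
```

Emit:
arm_command([
  [0,0,-0.15,0,0,0,1.0],
  [0,0,-0.3,0,0,0,1.0],
  [0,0,-0.45,0,0,0,1.0],
  [0,0,-0.6,0,0,-0.02,1.0],
  [0,0,-0.7,0,0,-0.04,1.0],
  [0,0,-0.7,0,0,-0.06,1.0],
  [0,0,-0.7,0,0,-0.08,1.0],
  [0,0,-0.7,0,0,-0.095,1.0],
])

```text
time_s: 15.9
ee_pos: [695.1, 114.6, 214.3]
eef_rot: [179.9, -0.0, 63.2]
wrist_force: [-0.3, 0.1, 0.4]
opening: 93.1
```

```bash
python3 st.py; python3 - <<'E'
from h import *
p=ctrl.read_camera("side");f=p["frame"]
x0,y0=185,240;w,h=60,75;k=8
b=cv2.resize(f[y0:y0+h,x0:x0+w],None,fx=k,fy=k,interpolation=cv2.INTER_CUBIC)
raw=b.copy()
def ell(z,r,col):
    pts=np.array([(proj(p,(694.6+r*np.cos(a),114.6+r*np.sin(a),z))-[x0-.5,y0-.5])*k for a in np.linspace(0,2*np.pi,60)]).astype(int)
    cv2.polylines(b,[pts],True,col,1)
ell(134,17,(0,0,255));ell(139.7,17,(0,255,0))
cv2.imwrite("pics/c9.png",cv2.resize(np.hstack([raw,b]),None,fx=.8,fy=.8))
E
```

```text
15.9 [695.08 114.58 214.32] [ 1.7995e+02 -3.0000e-02  6.3220e+01] F [-0.31  0.07  0.41] M [-0.08  -0.041 -0.032] 93.12 [ 5.2 32. ]
```

View pics/c9.png

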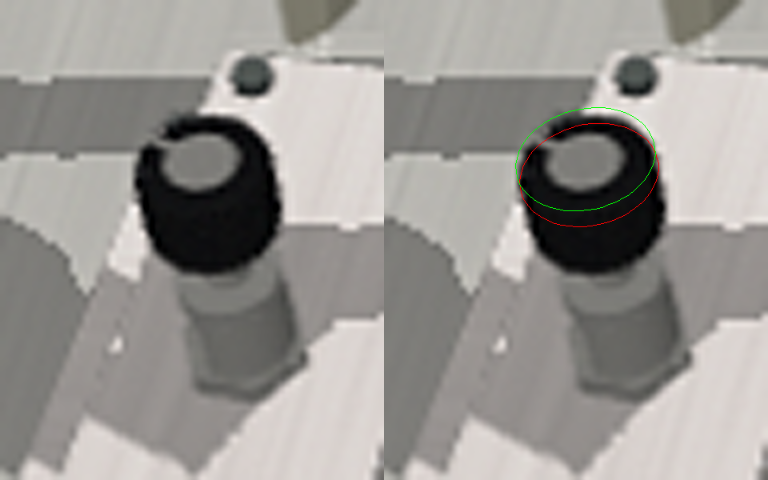

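```bash
python3 - <<'E'
from h import *
p=ctrl.read_camera("side");f0=cv2.imread("pics/side0.png");f1=p["frame"];cv2.imwrite("pics/side1.png",f1)
o=[cv2.resize(f[240:285,195:245],None,fx=8,fy=8,interpolation=cv2.INTER_CUBIC) for f in(f0,f1)]
cv2.imwrite("pics/c10.png",np.hstack(o))
# bottom of black along column ~ axis
for f in (f0,f1):
    g=cv2.cvtColor(f,6); print([int(v) for v in g[268:292,219]])
# tick angle from c7/c9 reading
for z,c,t in((134,(308,149),(272,162)),):
    A=atz(p,(c[0]/4+140,c[1]/4+230),z);B=atz(p,(t[0]/4+140,t[1]/4+230),z);d=B-A;print(np.degrees(np.arctan2(d[1],d[0])))
z=139.7
A=atz(p,(200/6.4+185,160/6.4+240),z);B=atz(p,(155/6.4+185,141/6.4+240),z);d=B-A;print(np.degrees(np.arctan2(d[1],d[0])))
E
```

```text
[167, 176, 145, 26, 20, 23, 28, 14, 16, 13, 14, 13, 16, 12, 14, 10, 32, 114, 115, 114, 113, 103, 95, 110]
[92, 8, 16, 16, 20, 16, 15, 13, 15, 13, 13, 13, 15, 13, 36, 108, 104, 120, 123, 124, 123, 102, 102, 106]
30.950710756509693
-23.75819908524684
```

View pics/c10.png

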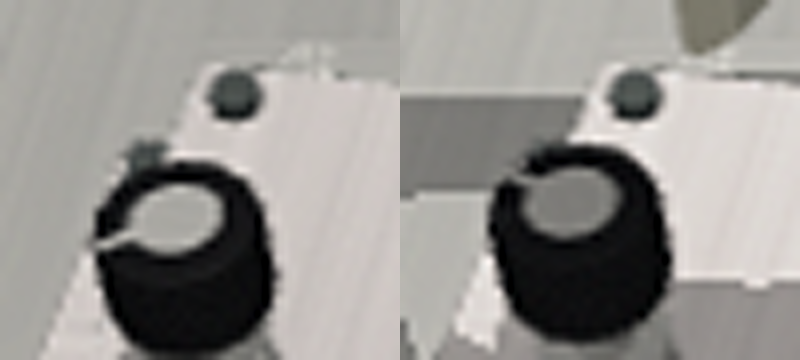

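Emit:
arm_command([
  [-0.075,-0.175,0,0,0,0,0.6],
  [-0.15,-0.35,0,0,0,-0.013,0.43],
  [-0.225,-0.526,0,0,0,-0.03,0.43],
  [-0.3,-0.7,0,0,0,-0.047,0.43],
  [-0.373,-0.877,0,0,0,-0.065,0.43],
  [-0.373,-0.877,0,0,0,-0.065,0.43],
  [-0.373,-0.877,0,0,0,-0.065,0.43],
  [-0.373,-0.877,0,0,0,-0.065,0.43],
])

```text
time_s: 16.67
ee_pos: [552.8, 124.8, 214.2]
eef_rot: [179.9, -0.0, 86.0]
wrist_force: [0.3, -1.0, 0.0]
opening: 44.3
```

```bash
python3 st.py
```

```text
16.6667 [552.81 124.84 214.18] [ 1.7992e+02 -1.0000e-02  8.6030e+01] F [ 0.25 -0.96  0.04] M [-0.029 -0.089 -0.008] 44.27 [ 7.5 11.5]
```

Emit:
arm_command([
  [0,0,0.2,0,0,0,0.43],
  [0,0,0.4,0,0,0,0.43],
  [0,0,0.6,0,0,0,0.43],
  [0,0,0.8,0,0,0,0.43],
  [0,0,0.8,0,0,0,0.43],
  [0,0,0.8,0,0,0,0.43],
])

```text
time_s: 17.17
ee_pos: [551.5, 124.4, 92.1]
eef_rot: [-179.8, 0.0, 86.1]
wrist_force: [0.0, -0.6, 0.8]
opening: 40.1
```

```bash
python3 st.py; python3 - <<'E'
from h import *
p=ctrl.read_camera("side");q=ctrl.read_camera("top")
cv2.imwrite("pics/c11.png",np.hstack([cv2.resize(p["frame"][200:380,200:380],(540,540)),cv2.resize(q["frame"][130:280,190:300],(260,354))[:354].copy() if 0 else cv2.copyMakeBorder(cv2.resize(q["frame"][130:280,190:300],(255,348)),0,192,0,0,0)]))
E
```

```text
17.1667 [551.5  124.42  92.08] [-1.7977e+02  5.0000e-02  8.6110e+01] F [ 0.04 -0.58  0.8 ] M [-0.049 -0.065  0.011] 40.07 [ 7.5 11.4]
```

View pics/c11.png

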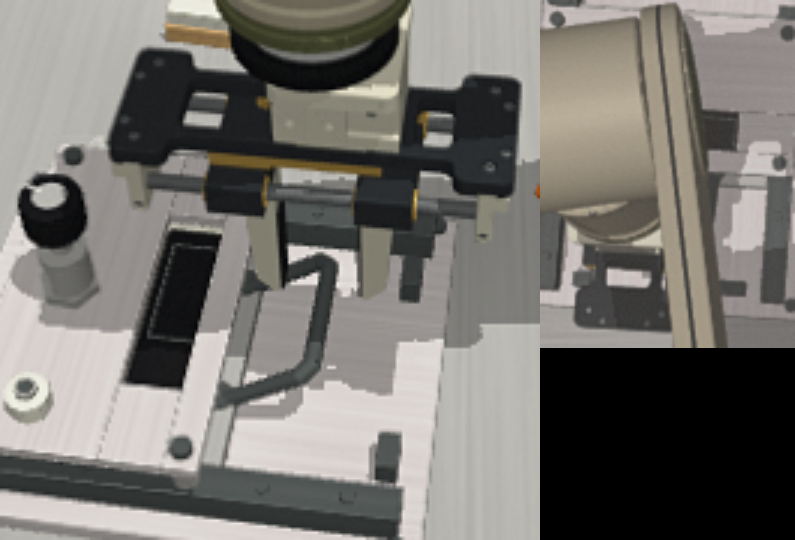

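Emit:
arm_command([
  [0,0,0.1,0,0,0,0.43],
  [0,0,0.2,0,0,0,0.43],
  [0,0,0.3,0,0,0,0.43],
  [0,0,0.32,0,0,0,0.43],
  [0,0,0.32,0,0,0,0.43],
])

```text
time_s: 17.68
ee_pos: [553.0, 124.9, 46.7]
eef_rot: [179.9, -0.0, 86.2]
wrist_force: [-0.3, -1.2, 0.8]
opening: 39.8
```

```bash
python3 st.py; python3 - <<'E'
from h import *
p=ctrl.read_camera("side")
cv2.imwrite("pics/c12.png",cv2.resize(p["frame"][220:360,200:360],None,fx=4,fy=4,interpolation=2))
E
```

```text
17.6833 [552.98 124.87  46.7 ] [ 1.7994e+02 -1.0000e-02  8.6210e+01] F [-0.3  -1.2   0.85] M [-0.048 -0.068 -0.011] 39.8 [ 7.5 11.3]
```

View pics/c12.png

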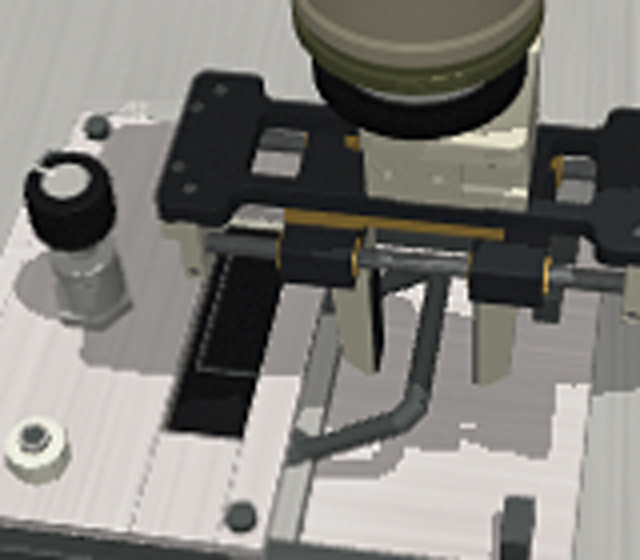

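Bar at about (425,330) lies between the fingers. Close on it.

Emit:
arm_command([
  [0,0,0,0,0,0,0.25],
  [0,0,0,0,0,0,0.15],
  [0,0,0,0,0,0,0.1],
  [0,0,0,0,0,0,0.1],
  [0,0,0,0,0,0,0.05],
  [0,0,0,0,0,0,0.05],
])

```text
time_s: 18.23
ee_pos: [552.6, 124.8, 46.0]
eef_rot: [180.0, -0.0, 86.2]
wrist_force: [-0.2, -0.0, 1.5]
opening: 8.9
```

```bash
python3 st.py
```

```text
18.2333 [552.55 124.85  46.  ] [ 1.7996e+02 -1.0000e-02  8.6240e+01] F [-0.17 -0.02  1.51] M [-0.013 -0.13  -0.075] 8.87 [ 7.5 11.3]
```

Emit:
arm_command([
  [0,-0.007,0,0,0,0,0.05],
  [0,-0.014,0,0,0,0,0.05],
  [0,-0.027,0,0,0,0,0.05],
  [0,-0.027,0,0,0,0,0.05],
])

```text
time_s: 18.57
ee_pos: [548.4, 125.2, 46.0]
eef_rot: [180.0, -0.0, 86.2]
wrist_force: [2.4, -0.5, 2.4]
opening: 9.1
```

```bash
python3 st.py
```

```text
18.5667 [548.36 125.16  45.98] [ 1.7995e+02 -1.0000e-02  8.6240e+01] F [ 2.41 -0.52  2.4 ] M [-0.029 -0.481 -0.052] 9.14 [ 7.6 11.4]
```

Sliding with ~3 N drag. Continue.

Emit:
arm_command([
  [0,-0.03,0,0,0,0,0.05],
  [0,-0.06,0,0,0,0,0.05],
  [0,-0.09,0,0,0,0,0.05],
  [0,-0.12,0,0,0,0,0.05],
  [0,-0.15,0,0,0,0,0.05],
  [0,-0.18,0,0,0,0,0.05],
  [0,-0.2,0,0,0,0,0.05],
  [0,-0.21,0,0,0,0,0.05],
])

```text
time_s: 19.23
ee_pos: [516.4, 127.4, 45.9]
eef_rot: [180.0, -0.0, 86.2]
wrist_force: [3.1, 1.9, 4.0]
opening: 8.7
```

Emit:
arm_command([
  [0,-0.02,0,0,0,0,0.05],
  [0,-0.05,0,0,0,0,0.05],
  [0,-0.08,0,0,0,0,0.05],
  [0,-0.11,0,0,0,0,0.05],
  [0,-0.14,0,0,0,0,0.05],
  [0,-0.17,0,0,0,0,0.05],
  [0,-0.19,0,0,0,0,0.05],
  [0,-0.2,0,0,0,0,0.05],
])

```text
time_s: 19.9
ee_pos: [486.5, 129.6, 45.9]
eef_rot: [180.0, -0.0, 86.2]
wrist_force: [2.7, 3.3, 5.5]
opening: 8.9
```

```bash
python3 st.py;python3 - <<'E'
from h import *
p=ctrl.read_camera("side")
cv2.imwrite("pics/c13.png",cv2.resize(p["frame"][220:380,180:380],None,fx=4,fy=3.75,interpolation=2))
E
```

```text
19.9 [486.47 129.56  45.95] [ 1.7997e+02 -4.0000e-02  8.6250e+01] F [2.73 3.32 5.46] M [ 0.5   -0.617 -0.034] 8.92 [ 9.1 12.8]
```

View pics/c13.png

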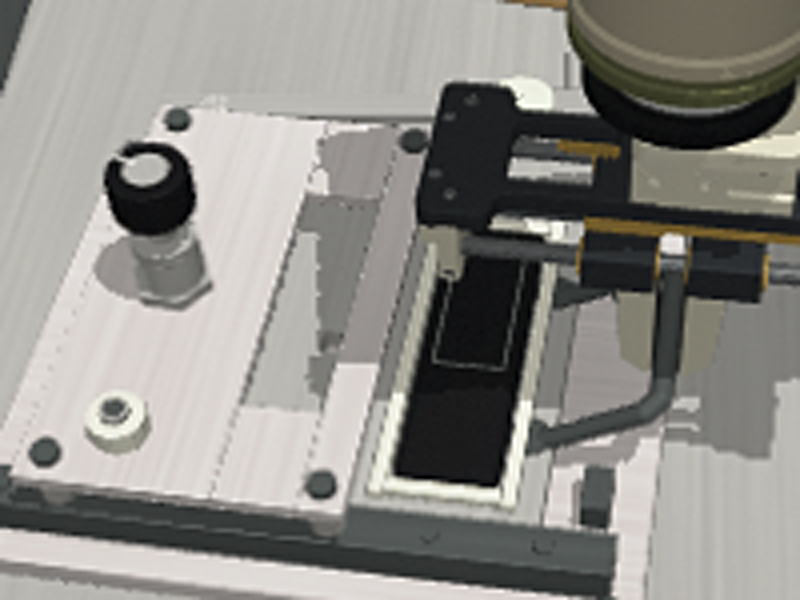

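Emit:
arm_command([
  [0.002,-0.02,-0.001,0,0,0,0.05],
  [0.002,-0.045,-0.002,0,0,0,0.05],
  [0.002,-0.07,-0.002,0,0,0,0.05],
  [0.002,-0.085,-0.002,0,0,0,0.05],
  [0.002,-0.09,-0.002,0,0,0,0.05],
  [0.002,-0.09,-0.002,0,0,0,0.05],
])

```text
time_s: 20.45
ee_pos: [473.2, 130.5, 46.0]
eef_rot: [180.0, -0.0, 86.2]
wrist_force: [4.5, 2.9, 3.0]
opening: 9.1
```

```bash
python3 st.py
```

```text
20.45 [473.18 130.51  45.96] [ 1.7996e+02 -2.0000e-02  8.6240e+01] F [4.46 2.87 3.  ] M [ 0.483 -0.881 -0.017] 9.06 [ 9.4 13.2]
```

Travel 79.6 mm; go a bit further to feel the stop.

Emit:
arm_command([
  [0,-0.004,0,0,0,0,0.05],
  [0,-0.007,0,0,0,0,0.05],
  [0,-0.007,0,0,0,0,0.05],
  [0,-0.007,0,0,0,0,0.05],
])

```text
time_s: 20.78
ee_pos: [473.2, 130.5, 46.0]
eef_rot: [179.9, -0.0, 86.2]
wrist_force: [9.6, 3.6, -0.2]
opening: 9.0
```

```bash
python3 st.py
```

```text
20.7833 [473.18 130.49  46.  ] [ 1.7985e+02 -3.0000e-02  8.6230e+01] F [ 9.64  3.56 -0.23] M [ 0.521 -1.75  -0.105] 8.97 [ 9.4 13.2]
```

Emit:
arm_command([
  [0,0.003,0,0,0,0,0.2],
  [0,0.005,0,0,0,0,0.3],
  [0,0.005,0,0,0,0,0.4],
  [0,0.005,0,0,0,0,0.4],
  [0,0.005,0,0,0,0,0.4],
])

```text
time_s: 21.2
ee_pos: [472.0, 130.1, 45.2]
eef_rot: [-179.9, 0.0, 86.2]
wrist_force: [-0.5, 0.5, 0.1]
opening: 35.6
```

Emit:
arm_command([
  [0,0,-0.1,0,0,0,0.4],
  [0,0,-0.25,0,0,0,0.4],
  [0,0,-0.4,0,0,0,0.4],
  [0,0,-0.6,0,0,0,0.4],
  [0,0,-0.8,0,0,0,0.4],
  [0,0,-1,0,0,0,0.4],
  [0,0,-1,0,0,0,0.4],
  [0,0,-1,0,0,0,0.4],
])

```text
time_s: 21.87
ee_pos: [474.2, 130.5, 197.9]
eef_rot: [179.8, -0.0, 86.2]
wrist_force: [0.2, -0.8, -0.3]
opening: 37.4
```

```bash
python3 st.py;python3 - <<'E'
from h import *
p=ctrl.read_camera("side");q=ctrl.read_camera("top")
cv2.imwrite("pics/c14.png",cv2.resize(p["frame"][220:380,160:360],None,fx=4,fy=3.75,interpolation=2))
c=cv2.imread("pics/top0.png")[100:280,120:330]
cv2.imwrite("pics/c15.png",np.hstack([cv2.resize(x,None,fx=1.85,fy=1.85,interpolation=2) for x in(c,q["frame"][100:280,120:330])]))
# predicted bar & cover at travel 80
for n,X in(("bar",(472.8,129.2,62)),): print(n,proj(p,X))
for t in("pull","plunger","cover","nest"):
    print(t,[(np.round(x["at"]).tolist(),round(x["conf"],2)) for x in ctrl.spot_point(t,p)[:3]])
E
```

```text
21.8667 [474.24 130.51 197.95] [ 1.7978e+02 -5.0000e-02  8.6240e+01] F [ 0.15 -0.85 -0.33] M [-0.061 -0.102 -0.008] 37.38 [ 9.4 13.2]
bar [355.46418476 308.92342242]
pull [([351.0, 310.0], 0.61)]
plunger [([218.0, 273.0], 0.96)]
cover [([306.0, 318.0], 0.98), ([408.0, 284.0], 0.95), ([422.0, 216.0], 0.75)]
nest [([306.0, 317.0], 0.97)]
```

View pics/c14.png

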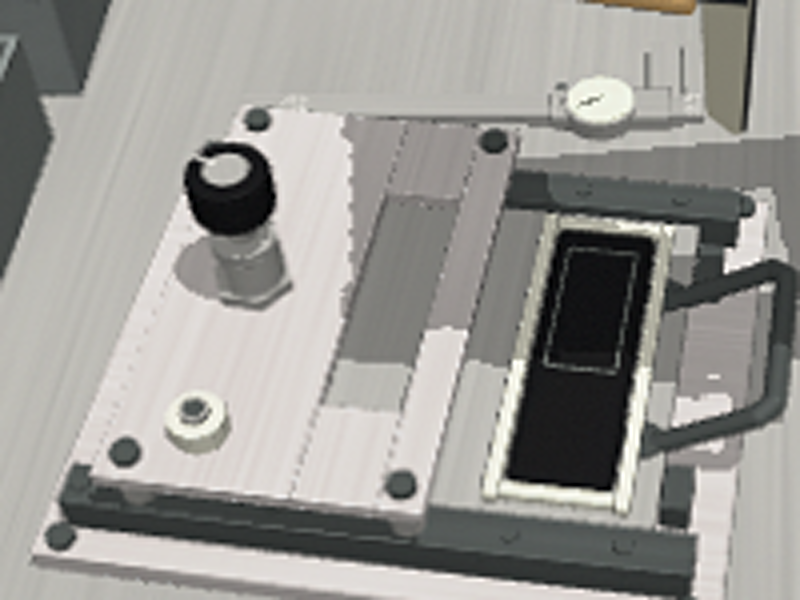

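View pics/c15.png

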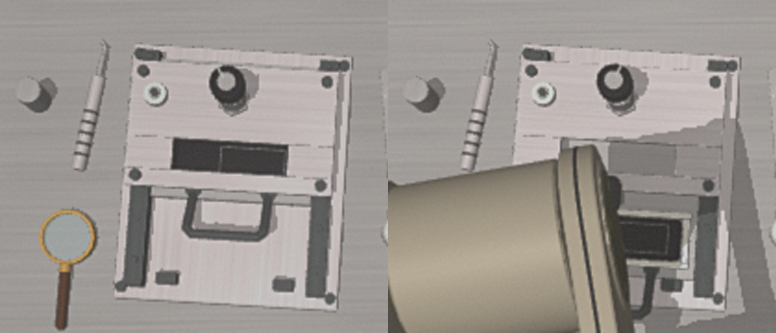

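```bash
python3 -c "
from workcell import ctrl
print(ctrl.close_job())"
```

```text
the job is handed in; nothing more can be done
None
```

The plunger is parked in its rest notch, the shuttle is out at its front stop with the cover in its nest, and the job is handed in, at about 22 s on the robot's clock. `close_job` gave no verdict.

**Plunger:** I lifted the knob until it met the top stop at about 10.9 mm, then backed off about 0.8 mm and turned it clockwise. A first lowering at 0.80 rad landed on the lip, so I lifted, turned to about 1.0 rad and lowered onto the notch floor. I released it only once it carried no load.
- The mark on the knob shows about 0.95 rad of twist.
- The camera shows the knob about 5 mm up. The arm's own reading at contact with the floor is about 5.5 mm.
- The largest vertical force I read was 11.3 N, at the top stop. I could only read forces at the end of each move, so brief peaks in between are not ruled out.

**Shuttle:** I gripped the bar of the pull and drew it about 79.5 mm against roughly 3 N of drag. At the stop the arm did not move further and the force rose to about 10 N. The bar lies within 1 pixel of where full travel should put it. The network's `pull` point was about 4 pixels off, with low confidence.

**Final picture:** The cover lies in its nest. In the last pictures the follower, gauge, loupe, deburring tool and caliper look unmoved wherever they are visible. The robot arm hides the loupe in the last top view, and I did not check the brush separately, though no move went near it. The gripper is about 150 mm above the bar and touches nothing.

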